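# Call the packer and point out the small elbow

## Robot

A 6-joint arm with a two-finger parallel gripper is mounted at the origin on the work surface. World frame = base frame: x ahead of the robot, y to its left, z up, the work surface at z = 0. Lengths are in mm, angles in degrees, forces in N, time in s.
With the tool pointing down it reaches from about 300 to 950 mm from the base axis. Payload 3.1 kg.
Tool frame: the origin (TCP) lies midway between the tips of the shut fingers; the grasp point (between the pads) lies r.hold_point_z behind it (r.hold_point_z is the distance from the TCP to the grasp point, in mm); z points along the fingers, y is the direction in which the jaws open and shut (so a half turn about z gives the same grasp; the last joint's range is limited). The gripper opens to 85 mm and grips with 20 to 120 N. Pads are 22 mm wide; open, the fingers measure 114 mm over their backs; the gripper's body (76 mm by 85 mm) begins 54 mm behind the grasp point. The pads swing forward as they close: fully open they stand 13 mm farther back than shut.
Start: joints at [-72.519, 17.653, 93.61, -0, 68.738, -3.994], TCP at [228.778, -581.629, 231.272] pointing down, gripper open.
Joint ranges: [-175.34, 175.34], [-45.06, 112.39], [2.9, 150.54], [-68.45, 248.45], [3.09, 151.38], [-168.51, 168.51]. Speed limits (degrees/s): [159.86, 159.86, 180, 180, 180, 180].

## Interface

Orientations are given as a 3x3 rotation matrix whose columns are the frame's x, y, z axes.
In Python, from rig import r, optics, finder gives the robot as it stands. The module is installed in compiled form; this text tells all that it offers.
- The arm moves only by the tool carry_out, never from a script. Its argument "deltas" is a list of rows, each an object of numbers: "tx", "ty", "tz": the shift along the tool's x, y, z in m; "roll": the turn about the tool's z in rad. A call has 1 to 10 rows; each row is the pose to reach, as a shift and turn from the pose commanded when the call began, along the tool's axes at that moment; what a row does not reach only later rows make up. A row lasts 1/12 s, in which the tool goes at most 41.7 mm and 7.16 degrees, less where a joint would pass 70% of its speed; a pose out of reach is approached as far as the arm can. A call with a gripper value outside its range is refused whole. "hand" is the opening, from 0 (shut) to 1 (fully open), set as the call begins (left out, the last holds). The fingers move at their own pace and stop on an object; "force" is the grip in N (left out, the last holds). Time passes only in rows, so rows that repeat a pose let the fingers close. It gives the time, the measured TCP pose, the force and the opening at its end, in the units of the state.
- r.read_state(): the state, without advancing time (a new reading comes with each control period).
- optics.snapshot(name): name is "scene" or "top"; returns (picture, depth): 420x560x3 uint8, blue, green, red; 420x560 float32, mm along the optical axis (not along the pixel's ray), 0 where there is no reading.
- optics.calibration(name): a dict with "fx", "fy", "cx", "cy" (pixels), "camera_from_world" (4x4, takes a point from world to camera coordinates). Camera axes: x right, y up, looking along -z (the intrinsics and any distortion apply to the point x, -y, -z); pixel columns grow to the right and rows downward; lengths in mm; the calibration is good to about 2 mm. A picture is of the moment at which its call begins. calibration takes no time and is no camera call.
- r.finish_job(): hands the job in, once; it reports no verdict.
Trained networks look in the newest picture that a camera, given by its name, has taken for a name from the list of things; names that differ only in an ending like _2 or _b are one class to them, and where a whole thing is asked for, a point or a joint stands for the part that bears it (a point fixed in the world has none). Each returns a list of dicts, best first, with "score" (0 to 1); they miss things now and then, are a little off and sometimes report something else, mostly with a low value. They report only what shows in the picture. A call takes as long as a camera call. They do not tell look-alikes from the thing itself.
- finder.spot_in(camera, query): "box" ([left, top, width, height] as shares, 0 to 1, of the picture: columns of its width, rows of its height, round what is visible of it).
- finder.regions_of(camera, query): "pixels" (420x560 bool, what is visible of it) and "box" ([left, top, width, height] as shares, 0 to 1, of the picture: columns of its width, rows of its height, round what is visible of it).
- finder.landmark_of(camera, query): "position" ([column, row] as shares, 0 to 1, of the picture: columns of its width, rows of its height: a listed point, or the origin of a listed thing).
The state is a dict: "clock": time; "q": joint angles; "dq": joint speeds; "joint_torque": joint torques, N m; "ee_pos": TCP position; "eef_rot": TCP orientation; "force": force on the tool from outside, world axes, zero at the start; "torque": the same for the moment, N m; "opening": finger opening in mm.
Only numpy, scipy, OpenCV 4.12 (cv2) and the standard library are available. Lean on these libraries where they do the work, as an engineer would, in place of code of your own. Each camera call takes 0.05 s, during which the arm holds its last target.

## Task

Call the packer by pressing the bench's push button all the way down and letting it go, then show which fitting goes into the next carton: point at the smaller of the two pipe elbows in the wooden crate with the fingertips a few centimetres (not more than about 5 cm) above it, and keep pointing for at least two seconds. Finish while still pointing there, touching nothing. Never touch or move any of the fittings, and leave the tape roll, wood block and bottle where they are.

Things in the scene. Friction and masses are not known exactly. Their poses are not given: they have to be found in the camera images.
- call (a joint): the call button: how far its cap is pressed, in m; 0 released, 0.006 fully down. Sprung: fully down takes about 5 N, it comes back up when let go
- call_top (a point): centre of the top face of the call button's cap: a black round cap 44 mm across on a flat round grey housing (60 mm across, 12 mm high) fixed to the bench, cap top 22 mm above the bench, to the robot's left; it is pressed straight down (world -z) by 6 mm
- crate: fixed open wooden crate 250 x 250 mm, 45 mm high, walls 10 mm, floor 10 mm thick, with one divider each way making 2 x 2 compartments 110 mm wide; origin at the centre of its underside on the bench, x and y along its sides. Each compartment holds one loose white plastic pipe fitting, in any order and turned any way
- elbow_small_mid (a point): the smaller 90-degree elbow (to be pointed at), white plastic, lying flat on the crate's floor: two legs in an L, footprint 47 x 47 mm, tube 20 mm, collars 26 mm across at its ends, 26 mm high. The point lies at the middle of the L, 13 mm below the elbow's highest points, 23 mm above the bench
- elbow_large_mid (a point): the larger 90-degree elbow, same shape and material, lying flat: footprint 74 x 74 mm, collars 40 mm across, 40 mm high; point at the middle of the L, half-way up
- tee_mid (a point): white plastic tee lying flat: run 68 mm, collars 32 mm across, 32 mm high; point at its middle, half-way up
- coupling_mid (a point): white plastic straight coupling standing upright: 42 mm across, 48 mm high; point at its centre, half-way up
- tape_roll: bystander: clear roll of tape lying flat, 96 mm across, 48 mm high; origin at the centre of its underside
- wood_block: bystander: bare wood block 45 x 110 x 30 mm high; origin at the centre of its underside
- bottle: bystander: closed clear water bottle, 66 mm across, 190 mm high, standing; origin at the centre of its underside
Not all that is in view belongs to the job. What is shaped like the part that bears call but pink or purple is not meant.

How it is judged (in metres and radians):
On the way, in this order (a step that is already met when the one before it is completed fails the run):
1. the call button is pressed all the way down (at least 4.8 of 6 mm) (value of joint call above 0.0048 m), for 0.05 s.
2. then the fingertips point at the small elbow from just above for two seconds (horizontal distance between the grasp point and elbow_small_mid below 0.03 m and height (world z) of the grasp point below 0.118 m and value of joint call below 0.001 m), for 2 s.
At the end, for the whole second after the job is handed in: Button up again (under 1 mm); grasp point within 30 mm horizontally of the small elbow's middle and under 118 mm above the bench (fingertips under about 63 mm above the elbow); fittings within 10 mm and bystanders within 15 mm of where they started (all of step 2 and distance of each of elbow_small_mid, elbow_large_mid, tee_mid, coupling_mid from where it was at the start of the episode below 0.01 m and distance of each of tape_roll, wood_block, bottle from where it was at the start of the episode below 0.015 m); the robot touches nothing.
It fails at once if a fitting is touched by the robot (contact force between any of the fingers, the arm and elbow_small above 0.3 N or contact force between any of the fingers, the arm and elbow_large above 0.3 N or contact force between any of the fingers, the arm and tee above 0.3 N or contact force between any of the fingers, the arm and coupling above 0.3 N).
It fails at once if a fitting is shifted, lifted or carried by more than 10 mm (not (distance of elbow_small_mid from where it was at the start of the episode below 0.01 m) or not (distance of elbow_large_mid from where it was at the start of the episode below 0.01 m) or not (distance of tee_mid from where it was at the start of the episode below 0.01 m) or not (distance of coupling_mid from where it was at the start of the episode below 0.01 m)).
It fails at once if the tape roll, wood block or bottle is moved by more than 15 mm (not (distance of tape_roll from where it was at the start of the episode below 0.015 m) or not (distance of wood_block from where it was at the start of the episode below 0.015 m) or not (distance of bottle from where it was at the start of the episode below 0.015 m)).
It also fails if it takes over 42 s, if anything falls off the work surface, if the arm or the gripper's body presses on something with over 40 N, if the wrist force passes 120 N, or if a joint passes its speed limit or range.

## Working session

There is one attempt and no reset: what is moved stays moved. The work goes in short steps, Python scripts to look and compute and a tool call to move; the robot and the scene stay as the last step left them, time stands still between calls to the robot, and variables do not carry over. Pictures are saved under pics/ and viewed, and the job is handed in when it is done.

Besides the shell and the picture viewer there is one more tool, called after "Emit:" as a command line: name --argument value ..., lists and objects as JSON in quotes. carry_out: Moves the arm, as the interface text tells. Its arguments: {"type":"object","properties":{"deltas":{"type":"array"},"hand":{"type":"number"},"force":{"type":"number"}},"required":["deltas"]}

```bash
mkdir -p pics
cat > h.py <<'E'
from rig import r, optics, finder
import numpy as np, cv2
def world(cam,u,v,d):
    c=optics.calibration(cam)
    p=np.array([(u-c["cx"])/c["fx"]*d,-(v-c["cy"])/c["fy"]*d,-d,1])
    return (np.linalg.inv(np.array(c["camera_from_world"]))@p)[:3]
def ray_z(cam,u,v,z):
    a=world(cam,u,v,100.);b=world(cam,u,v,1000.)
    return a+(b-a)*(z-a[2])/(b[2]-a[2])
E
python3 - <<'E'
from h import *
s=r.read_state();print(s["clock"],s["ee_pos"],np.round(s["eef_rot"],3).tolist(),s["opening"],r.hold_point_z)
for c in("scene","top"):
    im,d=optics.snapshot(c);cv2.imwrite(f"pics/{c}0.png",im);np.save(f"{c}_d.npy",d);cal=optics.calibration(c);print({k:(v if np.isscalar(v) else np.round(v,2).tolist()) for k,v in cal.items()})
for n in["call_top","elbow_small_mid","elbow_large_mid","tee_mid","coupling_mid"]:
    print(n,[(round(x["score"],2),np.round(np.array(x["position"])*[560,420],1).tolist()) for x in finder.landmark_of("top",n)])
print(r.read_state()["clock"])
E
```

```text
0.0 [ 228.53427549 -580.85625345  230.04591529] [[0.931, 0.366, -0.001], [0.366, -0.931, 0.002], [0.0, -0.002, -1.0]] 85.4559961165413 18.700000000000003
{'fx': 445.6687451091391, 'fy': 445.6687451091391, 'cx': 279.71587519117315, 'cy': 214.467543729282, 'camera_from_world': [[0.11, 0.99, 0.01, -69.27], [-0.81, 0.09, 0.57, 416.93], [0.57, -0.08, 0.82, -1436.55], [0.0, 0.0, 0.0, 1.0]]}
{'fx': 447.4138615617632, 'fy': 447.4138615617632, 'cx': 280.40427038341926, 'cy': 207.7262599976822, 'camera_from_world': [[0.02, -1.0, 0.01, -34.32], [0.98, 0.02, 0.18, -527.28], [-0.18, 0.01, 0.98, -1059.31], [0.0, 0.0, 0.0, 1.0]]}
call_top [(0.7, [141.4, 217.5]), (0.64, [99.1, 209.3]), (0.49, [175.6, 232.8])]
elbow_small_mid [(0.48, [314.7, 171.0])]
elbow_large_mid [(0.57, [366.4, 165.9])]
tee_mid [(0.9, [354.3, 212.6]), (0.26, [438.2, 160.0])]
coupling_mid [(0.56, [309.6, 208.4])]
0.35
```

View pics/top0.png

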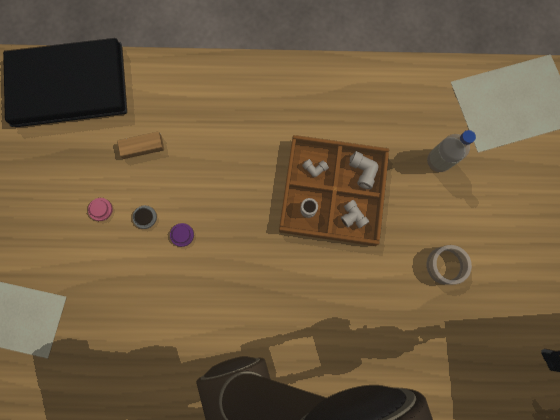

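View pics/scene0.png

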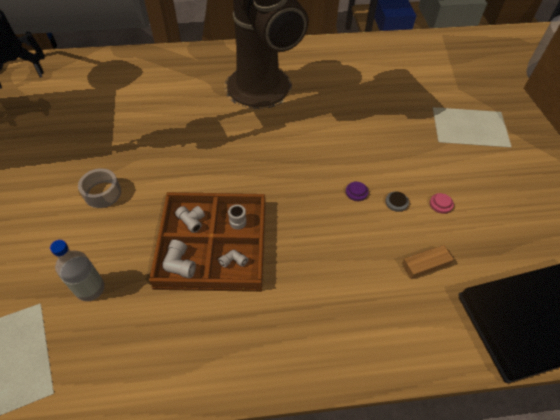

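Run:
```python
import cv2,numpy as np
a=cv2.imread("pics/top0.png")
x=cv2.resize(a[130:260,270:420],None,fx=4,fy=4,interpolation=cv2.INTER_CUBIC)
cv2.imwrite("pics/crate.png",x)
cv2.imwrite("pics/btn.png",cv2.resize(a[180:260,70:210],None,fx=5,fy=5,interpolation=cv2.INTER_CUBIC))
```

```text
(no output)
```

View pics/crate.png

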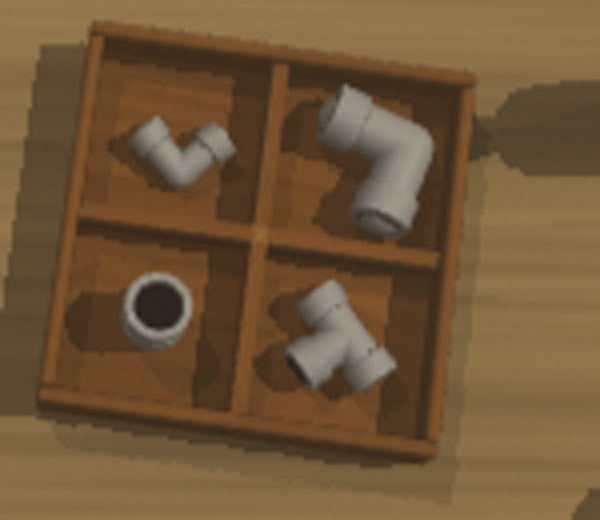

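View pics/btn.png

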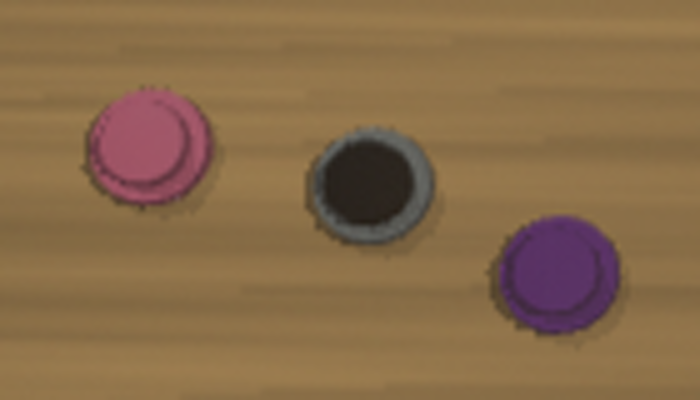

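The top view shows three buttons: pink at (99,210), black on a grey housing at (144,217) and purple at (181,235). The black one fits "call". There are two elbows, at (315,170) in the top-left compartment and (366,168) in the top-right. The crop shows the left one is clearly smaller, so that is the target. Next I compute positions.

Run:
```python
from h import *
for c,lo in(("top",(144,217)),("scene",(397,199))):
    im=cv2.imread(f"pics/{c}0.png");d=np.load(f"{c}_d.npy")
    u,v=lo; m=np.zeros(im.shape[:2],bool);m[v-14:v+14,u-14:u+14]=1
    m&=im.max(2)<60
    ys,xs=np.nonzero(m);cu,cv_=xs.mean(),ys.mean()
    print(c,"cap",cu,cv_,m.sum(),ray_z(c,cu,cv_,22),world(c,cu,cv_,np.median(d[m])))
for c,p in(("top",(315,170)),("scene",(234,259))):
    im=cv2.imread(f"pics/{c}0.png");d=np.load(f"{c}_d.npy")
    u,v=p
    P=[];
    for y in range(v-16,v+17):
        for x in range(u-18,u+19):
            if d[y,x]>0 and (int(im[y,x].max())-int(im[y,x].min()))<35 and im[y,x].min()>80:
                P.append(world(c,x,y,d[y,x]))
    P=np.array(P);print(c,"elbow",len(P),P.mean(0),P.min(0),P.max(0))
for c in("top","scene"):
    for n,z in(("elbow_small_mid",23),("call_top",22)):
        for x in finder.landmark_of(c,n): 
            u,v=np.array(x["position"])*[560,420];print(c,n,round(x["score"],2),u,v,ray_z(c,u,v,z))
# gripper position at start and height clutter check
```

```text
top cap 143.05809128630705 216.32365145228215 241 [504.79171843 320.29833641  22.        ] [504.89439679 320.48883249  21.37017898]
scene cap 397.54358974358973 198.97948717948717 195 [511.66394204 317.10903212  22.        ] [510.55760868 317.7773268   20.44831677]
top elbow 206 [ 638.68608279 -114.13761358   31.91598913] [ 619.46378665 -146.40640939   17.84877472] [660.59535196 -84.3384286   41.88951486]
scene elbow 204 [ 644.09049245 -116.1134608    31.55581926] [ 622.94664599 -145.02285107   22.45611218] [662.09454199 -88.4590139   37.65096228]
top elbow_small_mid 0.48 314.72 170.982 [ 630.72204109 -112.82210297   23.        ]
top call_top 0.7 141.4 217.518 [501.66982872 324.24504612  22.        ]
top call_top 0.64 99.11999999999999 209.286 [520.89217392 432.28704318  22.        ]
top call_top 0.49 175.61599999999999 232.806 [464.34413294 235.91207201  22.        ]
scene elbow_small_mid 0.89 231.784 257.712 [ 640.22769434 -117.35156619   23.        ]
scene elbow_small_mid 0.74 399.224 197.316 [507.56184396 322.45925689  23.        ]
scene elbow_small_mid 0.61 236.71200000000002 214.49400000000003 [517.84787151 -98.54456004  23.        ]
scene call_top 0.71 399.0 193.914 [495.90771156 325.29639914  22.        ]
scene call_top 0.58 444.024 197.484 [519.51467452 438.95811961  22.        ]
```

Black cap is at about (508,319,22) and the small elbow at about (640,-115). I shut the gripper and travel at height to the button.

Emit:
carry_out --deltas '[{"tx": 0.01, "ty": -0.0125}, {"tx": 0.03, "ty": -0.0375}, {"tx": 0.053, "ty": -0.066}, {"tx": 0.076, "ty": -0.095}, {"tx": 0.099, "ty": -0.124}, {"tx": 0.122, "ty": -0.152}, {"tx": 0.145, "ty": -0.181}, {"tx": 0.168, "ty": -0.21}, {"tx": 0.191, "ty": -0.238}, {"tx": 0.21, "ty": -0.262}]' --hand 0

```text
validation failed for argument at $.de...
```

Emit:
carry_out --deltas '[{"tx": 0.02, "ty": -0.025}, {"tx": 0.042, "ty": -0.052}, {"tx": 0.065, "ty": -0.081}, {"tx": 0.088, "ty": -0.11}, {"tx": 0.111, "ty": -0.138}, {"tx": 0.134, "ty": -0.167}, {"tx": 0.157, "ty": -0.196}, {"tx": 0.18, "ty": -0.225}, {"tx": 0.2, "ty": -0.25}, {"tx": 0.21, "ty": -0.262}]'

```text
validation failed for argument at $.de...
```

```bash
cat > go.py <<'E'
from h import *
import sys
s=r.read_state();R=np.array(s["eef_rot"]);p=np.array(s["ee_pos"])
print(s["clock"],p,np.round(R,4).tolist(),s["opening"],s["force"],np.round(s["q"],1))
g=np.array([float(x) for x in sys.argv[1:4]]);print("tool delta mm",R.T@(g-p))
E
python3 go.py 508 319 80
```

```text
0.55 [ 228.77825935 -581.62619465  231.25760775] [[0.9306, 0.3661, -0.0], [0.3661, -0.9306, 0.0], [-0.0, -0.0, -1.0]] 85.1878112353882 [ 0.08351828 -1.05712988  0.72377846] [-72.5  17.7  93.6  -0.   68.7  -4. ]
tool delta mm [ 589.55767963 -735.87173297  151.28027579]
```

Emit:
carry_out --deltas '[{"tx": 0.01, "ty": -0.0125, "tz": 0, "roll": 0}, {"tx": 0.03, "ty": -0.0375, "tz": 0, "roll": 0}, {"tx": 0.053, "ty": -0.066, "tz": 0, "roll": 0}, {"tx": 0.076, "ty": -0.095, "tz": 0, "roll": 0}, {"tx": 0.099, "ty": -0.124, "tz": 0, "roll": 0}, {"tx": 0.122, "ty": -0.152, "tz": 0, "roll": 0}, {"tx": 0.145, "ty": -0.181, "tz": 0, "roll": 0}, {"tx": 0.168, "ty": -0.21, "tz": 0, "roll": 0}, {"tx": 0.191, "ty": -0.238, "tz": 0, "roll": 0}, {"tx": 0.21, "ty": -0.262, "tz": 0, "roll": 0}]' --hand 0

```text
clock: 1.38
ee_pos: [328.5, -258.8, 231.4]
eef_rot: [[0.931, 0.366, 0.001], [0.366, -0.931, 0.0], [0.001, 0.0, -1.0]]
force: [0.2, 1.1, 1.0]
opening: -0.1
```

Emit:
carry_out --deltas '[{"tx": 0.01, "ty": -0.0125, "tz": 0, "roll": 0}, {"tx": 0.03, "ty": -0.0375, "tz": 0, "roll": 0}, {"tx": 0.053, "ty": -0.066, "tz": 0, "roll": 0}, {"tx": 0.076, "ty": -0.095, "tz": 0, "roll": 0}, {"tx": 0.099, "ty": -0.124, "tz": 0, "roll": 0}, {"tx": 0.122, "ty": -0.152, "tz": 0, "roll": 0}, {"tx": 0.145, "ty": -0.181, "tz": 0, "roll": 0}, {"tx": 0.168, "ty": -0.21, "tz": 0, "roll": 0}, {"tx": 0.191, "ty": -0.238, "tz": 0, "roll": 0}, {"tx": 0.21, "ty": -0.262, "tz": 0, "roll": 0}]'

```text
clock: 2.22
ee_pos: [428.3, 62.1, 231.8]
eef_rot: [[0.93, 0.367, 0.002], [0.367, -0.93, 0.0], [0.002, 0.0, -1.0]]
force: [0.6, -0.2, -0.4]
opening: 0.2
```

Emit:
carry_out --deltas '[{"tx": 0.02, "ty": -0.025, "tz": 0, "roll": 0}, {"tx": 0.043, "ty": -0.053, "tz": 0, "roll": 0}, {"tx": 0.066, "ty": -0.082, "tz": 0.01, "roll": 0}, {"tx": 0.089, "ty": -0.11, "tz": 0.025, "roll": 0}, {"tx": 0.11, "ty": -0.137, "tz": 0.04, "roll": 0}, {"tx": 0.13, "ty": -0.16, "tz": 0.06, "roll": 0}, {"tx": 0.147, "ty": -0.185, "tz": 0.08, "roll": 0}, {"tx": 0.16, "ty": -0.2, "tz": 0.1, "roll": 0}, {"tx": 0.1695, "ty": -0.212, "tz": 0.12, "roll": 0}, {"tx": 0.1695, "ty": -0.212, "tz": 0.14, "roll": 0}]'

```text
clock: 3.05
ee_pos: [509.3, 322.5, 90.8]
eef_rot: [[0.93, 0.368, 0.003], [0.368, -0.93, 0.002], [0.004, -0.001, -1.0]]
force: [0.7, -0.2, 0.8]
opening: -0.2
```

```bash
python3 go.py 508 319 22
python3 - <<'E'
from h import *
for c in("top","scene"):
    im,_=optics.snapshot(c)
    cv2.imwrite(f"pics/{c}1.png",im)
    k=optics.calibration(c)
E
```

```text
3.05 [509.33978807 322.49746685  90.8313659 ] [[0.9298, 0.3681, 0.0028], [0.3681, -0.9298, 0.0025], [0.0035, -0.0013, -1.0]] -0.220438018307794 [ 0.74147355 -0.23050244  0.78319661] [2.820e+01 2.460e+01 1.022e+02 1.000e-01 5.300e+01 9.650e+01]
tool delta mm [-2.77478803  2.84491342 68.81853861]
```

View pics/scene1.png

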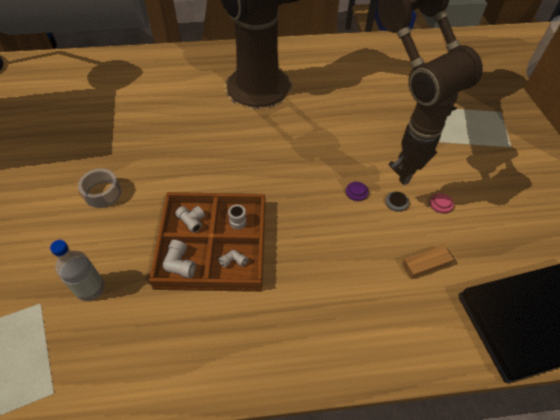

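The gripper is shut and above the black button at (397,200). I press down.

Emit:
carry_out --deltas '[{"tx": -0.0015, "ty": 0.0015, "tz": 0.015, "roll": 0}, {"tx": -0.0015, "ty": 0.0015, "tz": 0.03, "roll": 0}, {"tx": -0.0015, "ty": 0.0015, "tz": 0.045, "roll": 0}, {"tx": -0.0015, "ty": 0.0015, "tz": 0.056, "roll": 0}, {"tx": -0.0015, "ty": 0.0015, "tz": 0.064, "roll": 0}, {"tx": -0.0015, "ty": 0.0015, "tz": 0.068, "roll": 0}, {"tx": -0.0015, "ty": 0.0015, "tz": 0.071, "roll": 0}, {"tx": -0.0015, "ty": 0.0015, "tz": 0.073, "roll": 0}, {"tx": -0.0015, "ty": 0.0015, "tz": 0.075, "roll": 0}, {"tx": -0.0015, "ty": 0.0015, "tz": 0.075, "roll": 0}]'

```text
clock: 3.98
ee_pos: [507.1, 316.9, 16.8]
eef_rot: [[0.931, 0.366, -0.0], [0.366, -0.931, -0.0], [-0.0, 0.0, -1.0]]
force: [-2.4, -2.6, 4.9]
opening: -0.2
```

Emit:
carry_out --deltas '[{"tx": 0, "ty": 0, "tz": 0.001, "roll": 0}, {"tx": 0, "ty": 0, "tz": 0.002, "roll": 0}, {"tx": 0, "ty": 0, "tz": 0.003, "roll": 0}, {"tx": 0, "ty": 0, "tz": 0.003, "roll": 0}]'

```text
clock: 4.32
ee_pos: [507.4, 317.1, 15.9]
eef_rot: [[0.93, 0.366, -0.001], [0.366, -0.93, -0.001], [-0.001, 0.0, -1.0]]
force: [-5.1, -4.5, 16.3]
opening: -0.1
```

16 N and z = 15.9, so the cap is at its stop. I release and lift.

Emit:
carry_out --deltas '[{"tx": 0, "ty": 0, "tz": -0.005, "roll": 0}, {"tx": 0, "ty": 0, "tz": -0.02, "roll": 0}, {"tx": 0, "ty": 0, "tz": -0.045, "roll": 0}, {"tx": 0, "ty": 0, "tz": -0.075, "roll": 0}, {"tx": 0, "ty": 0, "tz": -0.1, "roll": 0}, {"tx": 0, "ty": 0, "tz": -0.12, "roll": 0}, {"tx": 0, "ty": 0, "tz": -0.135, "roll": 0}, {"tx": 0, "ty": 0, "tz": -0.14, "roll": 0}, {"tx": 0, "ty": 0, "tz": -0.14, "roll": 0}]'

```text
clock: 5.07
ee_pos: [508.7, 318.2, 155.3]
eef_rot: [[0.931, 0.366, 0.005], [0.366, -0.931, 0.003], [0.005, -0.001, -1.0]]
force: [-0.6, 0.2, 0.4]
opening: 0.1
```

```bash
python3 go.py 640 -115 75
```

```text
5.0667 [508.69355073 318.22427814 155.29373827] [[0.9306, 0.3661, 0.0046], [0.3661, -0.9306, 0.0028], [0.0053, -0.0009, -1.0]] 0.11157245905692503 [-0.63164192  0.24290477  0.41052125] [ 27.9  19.4 100.8   0.   59.5  96.4]
tool delta mm [-36.83878671 451.29033732  79.69741796]
```

Emit:
carry_out --deltas '[{"tx": -0.001, "ty": 0.012, "tz": 0, "roll": 0}, {"tx": -0.003, "ty": 0.035, "tz": 0, "roll": 0}, {"tx": -0.006, "ty": 0.07, "tz": 0, "roll": 0}, {"tx": -0.009, "ty": 0.105, "tz": 0, "roll": 0}, {"tx": -0.012, "ty": 0.14, "tz": 0, "roll": 0}, {"tx": -0.015, "ty": 0.175, "tz": 0, "roll": 0}, {"tx": -0.018, "ty": 0.21, "tz": 0, "roll": 0}, {"tx": -0.02, "ty": 0.24, "tz": 0, "roll": 0}, {"tx": -0.022, "ty": 0.265, "tz": 0, "roll": 0}, {"tx": -0.024, "ty": 0.28, "tz": 0, "roll": 0}]'

```text
clock: 5.9
ee_pos: [586.7, 44.0, 151.1]
eef_rot: [[0.931, 0.364, -0.003], [0.364, -0.931, -0.001], [-0.003, 0.0, -1.0]]
force: [0.2, -0.4, -0.3]
opening: 0.0
```

Emit:
carry_out --deltas '[{"tx": -0.002, "ty": 0.02, "tz": 0, "roll": 0}, {"tx": -0.004, "ty": 0.05, "tz": 0, "roll": 0}, {"tx": -0.006, "ty": 0.08, "tz": 0, "roll": 0}, {"tx": -0.008, "ty": 0.11, "tz": 0, "roll": 0}, {"tx": -0.01, "ty": 0.135, "tz": 0, "roll": 0}, {"tx": -0.012, "ty": 0.155, "tz": 0, "roll": 0}, {"tx": -0.013, "ty": 0.166, "tz": 0, "roll": 0}, {"tx": -0.013, "ty": 0.171, "tz": 0, "roll": 0}, {"tx": -0.013, "ty": 0.171, "tz": 0, "roll": 0}, {"tx": -0.013, "ty": 0.171, "tz": 0, "roll": 0}]'

```text
clock: 6.73
ee_pos: [636.9, -115.4, 152.3]
eef_rot: [[0.931, 0.366, -0.002], [0.366, -0.931, 0.001], [-0.001, -0.002, -1.0]]
force: [0.1, 0.4, 0.3]
opening: 0.1
```

```bash
python3 go.py 640 -115 75;python3 - <<'E'
from h import *
for c in("top","scene"):
    im,_=optics.snapshot(c)
    cv2.imwrite(f"pics/{c}2.png",im)
a=cv2.imread("pics/scene2.png")
cv2.imwrite("pics/s2c.png",cv2.resize(a[130:310,130:430],None,fx=2.5,fy=2.5))
E
```

```text
6.7333 [ 636.94707011 -115.39256528  152.29906441] [[0.9306, 0.3661, -0.0018], [0.3661, -0.9306, 0.0011], [-0.0013, -0.0017, -1.0]] 0.05765323126348064 [0.11871172 0.42897375 0.29288867] [-14.1  24.6  93.8   0.   61.7  54.4]
tool delta mm [ 3.08719343  0.88195971 77.29366876]
```

View pics/s2c.png

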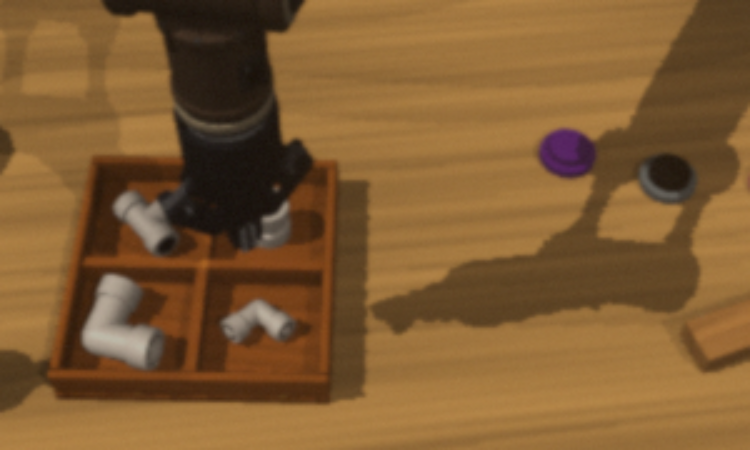

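The crop shows the fittings untouched and the fingertips above the small elbow's compartment. I descend to TCP z ≈ 75, about 39 mm above the elbow top.

Emit:
carry_out --deltas '[{"tx": 0.002, "ty": 0, "tz": 0.008, "roll": 0}, {"tx": 0.003, "ty": 0, "tz": 0.02, "roll": 0}, {"tx": 0.003, "ty": 0, "tz": 0.035, "roll": 0}, {"tx": 0.003, "ty": 0, "tz": 0.05, "roll": 0}, {"tx": 0.003, "ty": 0, "tz": 0.062, "roll": 0}, {"tx": 0.003, "ty": 0, "tz": 0.07, "roll": 0}, {"tx": 0.003, "ty": 0, "tz": 0.075, "roll": 0}, {"tx": 0.003, "ty": 0, "tz": 0.077, "roll": 0}, {"tx": 0.003, "ty": 0, "tz": 0.077, "roll": 0}, {"tx": 0.003, "ty": 0, "tz": 0.077, "roll": 0}]'

```text
clock: 7.67
ee_pos: [641.1, -115.1, 76.8]
eef_rot: [[0.931, 0.366, 0.001], [0.366, -0.931, -0.0], [0.001, 0.001, -1.0]]
force: [0.5, -1.1, 0.2]
opening: -0.2
```

```bash
python3 go.py 640 -115 75;python3 - <<'E'
from h import *
for c in("top","scene"):
    im,_=optics.snapshot(c)
    cv2.imwrite(f"pics/{c}3.png",im)
a=cv2.imread("pics/scene3.png")
cv2.imwrite("pics/s3c.png",cv2.resize(a[130:310,130:430],None,fx=2.5,fy=2.5))
E
```

```text
7.6667 [ 641.135516   -115.12997756   76.83456611] [[0.9306, 0.3661, 0.0011], [0.3661, -0.9306, -0.0003], [0.001, 0.0007, -1.0]] -0.20602726127229587 [ 0.5077253  -1.06542616  0.21635938] [-14.   30.3  95.3   0.   54.3  54.5]
tool delta mm [-1.01087395 -0.53789005  1.83322986]
```

View pics/s3c.png

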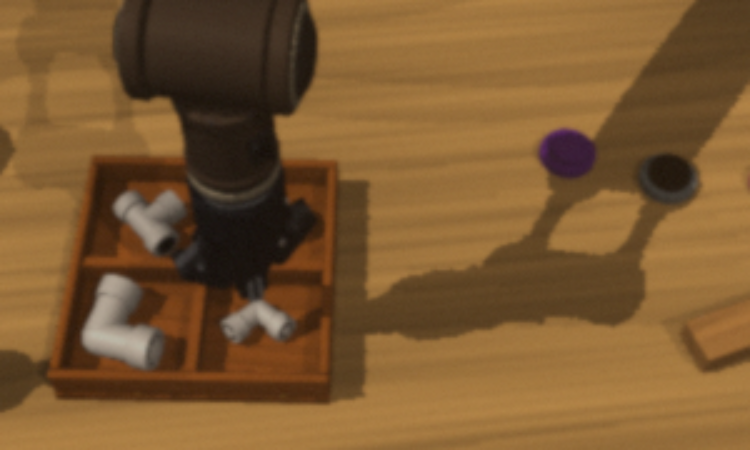

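The fingertips hover just above the small elbow's bend with nothing touched. I hold for more than two seconds.

Emit:
carry_out --deltas '[{"tx": 0, "ty": 0, "tz": 0, "roll": 0}, {"tx": 0, "ty": 0, "tz": 0, "roll": 0}, {"tx": 0, "ty": 0, "tz": 0, "roll": 0}, {"tx": 0, "ty": 0, "tz": 0, "roll": 0}, {"tx": 0, "ty": 0, "tz": 0, "roll": 0}, {"tx": 0, "ty": 0, "tz": 0, "roll": 0}, {"tx": 0, "ty": 0, "tz": 0, "roll": 0}, {"tx": 0, "ty": 0, "tz": 0, "roll": 0}, {"tx": 0, "ty": 0, "tz": 0, "roll": 0}, {"tx": 0, "ty": 0, "tz": 0, "roll": 0}]'

```text
clock: 8.6
ee_pos: [640.5, -115.0, 76.2]
eef_rot: [[0.931, 0.366, -0.0], [0.366, -0.931, 0.0], [-0.0, -0.0, -1.0]]
force: [-0.3, -0.0, -0.5]
opening: 0.2
```

Emit:
carry_out --deltas '[{"tx": 0, "ty": 0, "tz": 0, "roll": 0}, {"tx": 0, "ty": 0, "tz": 0, "roll": 0}, {"tx": 0, "ty": 0, "tz": 0, "roll": 0}, {"tx": 0, "ty": 0, "tz": 0, "roll": 0}, {"tx": 0, "ty": 0, "tz": 0, "roll": 0}, {"tx": 0, "ty": 0, "tz": 0, "roll": 0}, {"tx": 0, "ty": 0, "tz": 0, "roll": 0}, {"tx": 0, "ty": 0, "tz": 0, "roll": 0}, {"tx": 0, "ty": 0, "tz": 0, "roll": 0}, {"tx": 0, "ty": 0, "tz": 0, "roll": 0}]'

```text
clock: 9.43
ee_pos: [640.5, -115.0, 76.3]
eef_rot: [[0.931, 0.366, -0.0], [0.366, -0.931, 0.0], [-0.0, -0.0, -1.0]]
force: [0.3, -0.4, -1.0]
opening: 0.1
```

Emit:
carry_out --deltas '[{"tx": 0, "ty": 0, "tz": 0, "roll": 0}, {"tx": 0, "ty": 0, "tz": 0, "roll": 0}, {"tx": 0, "ty": 0, "tz": 0, "roll": 0}, {"tx": 0, "ty": 0, "tz": 0, "roll": 0}, {"tx": 0, "ty": 0, "tz": 0, "roll": 0}, {"tx": 0, "ty": 0, "tz": 0, "roll": 0}, {"tx": 0, "ty": 0, "tz": 0, "roll": 0}, {"tx": 0, "ty": 0, "tz": 0, "roll": 0}, {"tx": 0, "ty": 0, "tz": 0, "roll": 0}, {"tx": 0, "ty": 0, "tz": 0, "roll": 0}]'

```text
clock: 10.27
ee_pos: [640.5, -115.0, 76.3]
eef_rot: [[0.931, 0.366, 0.0], [0.366, -0.931, 0.0], [0.0, -0.0, -1.0]]
force: [0.3, 0.6, -0.1]
opening: -0.2
```

Run:
```python
from h import *
im,d=optics.snapshot("scene")
a=cv2.imread("pics/scene0.png")
b=(np.abs(im.astype(int)-a).max(2))
# elbow centroid compare, button cap depth compare
d0=np.load("scene_d.npy");print("cap depth change",np.median(d[196:202,394:401]-d0[196:202,394:401]))
print("diff at large elbow/tee/bottle/tape",[int(np.median(b[y-8:y+8,x-8:x+8])) for x,y in((178,262),(188,216),(85,280),(100,188))])
s=r.read_state();print(s["clock"],s["ee_pos"],s["force"])
print(r.finish_job())
```

```text
cap depth change 0.042419434
diff at large elbow/tee/bottle/tape [13, 8, 8, 9]
10.3167 [ 640.53835879 -114.98460336   76.27573635] [-0.21819698  0.37441948 -0.03489498]
the job is handed in; nothing more can be done
None
```

I pressed the black call button to its stop (16 N at cap height 15.9 mm) and let it go. I then pointed at the smaller elbow for about 2.6 s and handed the job in at 10.3 s while still pointing.

- **Position:** the TCP was at (640.5, -115.0, 76.3), about 40 mm above the elbow's top, with the grasp point about 95 mm above the bench. The two cameras place the elbow's middle near (640, -115), agreeing to about 10 mm, against the 30 mm allowed.
- **Contact:** the force reading was within noise, so nothing was being touched.
- **Button and objects:** the cap was back up, with a depth change under 0.1 mm. Pixel differences at the large elbow, tee, bottle and tape were small. I did not compare the coupling, small elbow or wood block numerically; by eye the small elbow and wood block looked unmoved, and the gripper hid the coupling in the last view.

No check failed. The only hitch was that my first two move calls were refused for their format, and the arm did not move.

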